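Test and reset the lathe's mushroom stop

ROBOT

A 6-joint arm with a two-finger parallel gripper is mounted at the origin on the work surface. World frame = base frame: x ahead of the robot, y to its left, z up, the work surface at z = 0. Lengths are in m, angles in rad, forces in N, time in s.
With the tool pointing down it reaches from about 0.25 to 0.775 m from the base axis. Payload 4 kg.
Tool frame: the origin (TCP) lies on the mounting face of the last link; the fingertips stand 199 mm ahead of it and the grasp point (between the pads) lies 180 mm ahead of it (env.grip_depth is the distance from the TCP to the grasp point, in m); z points along the fingers, y is the line along which they close (so a half turn about z gives the same grasp; the last joint's range is limited). The gripper opens to 94 mm and grips with 3 to 60 N. Pads are 16 mm wide; open, the fingers measure 119 mm over their backs; the gripper's body (75 mm by 177 mm) begins 78 mm behind the grasp point.
Start: joints at [-1.237, 0.087, 1.371, -0, 1.684, -0.103], TCP at [0.233, -0.498, 0.405] pointing down, gripper open.
Joint ranges: [-3.1, 3.1], [-0.76, 2.03], [0.27, 2.55], [-1.08, 4.22], [0.17, 2.65], [-2.57, 2.57]. Speed limits (rad/s): [2.79, 2.79, 3.14, 3.14, 3.14, 3.14].

INTERFACE

Orientations are given as a rotation vector (axis times angle).
In Python, from workcell import env gives the robot as it stands.
- The arm moves only by the tool arm_command, never from a script. Its argument "motion" is a list of rows, each an object with "offset": the shift along the tool's x, y, z in mm, a list of three; "rotation": the turn, a rotation vector about the tool's x, y, z in degrees, a list of three. In form: [{"offset": [tx, ty, tz], "rotation": [ax, ay, az]}, ...]. A call has 1 to 8 rows; each row is the pose to reach, as a shift and turn from the pose commanded when the call began, along the tool's axes at that moment; what a row does not reach only later rows make up. A row lasts 1/12 s, in which the tool goes at most 41.7 mm and 7.16 degrees, less where a joint would pass 70% of its speed; a pose out of reach is approached as far as the arm can. A call with a gripper value outside its range is refused whole. "fingers" is the opening, from 0 (shut) to 1 (fully open), set as the call begins (left out, the last holds). The fingers move at their own pace and stop on an object; the grip force is fixed at half the most. Time passes only in rows, so rows that repeat a pose let the fingers close. It gives the time, the measured TCP pose, the force, the opening and the grip force at its end, in the units of the state.
- env.observe(): the state, without advancing time (a new reading comes with each control period).
- env.snapshot(name): name is "scene" or "top" or "wrist"; returns a dict with "image" (384x512x3 uint8, red, green, blue), "z_map" (384x512 float32, m along the optical axis (not along the pixel's ray), 0 where there is no reading), "fx", "fy", "cx", "cy" (pixels), "rvec" (rotation vector, rad) and "tvec" (3), from world to camera coordinates, as OpenCV has them. Camera axes: x right, y down, z forward; pixel columns grow to the right and rows downward; lengths in m; the calibration is good to about 2 mm. A picture is of the moment at which its call begins.
- env.close_job(): hands the job in; it is judged then, once.
Trained networks look in a picture, given as the dict that the camera call returned (one of the last four; its "shot" number tells which), for a name from the list of things; names that differ only in an ending like _2 or _b are one class to them, and where a whole thing is asked for, a point or a joint stands for the part that bears it (a point fixed in the world has none). Each returns a list of dicts, best first, with "score" (0 to 1); they miss things now and then, are a little off and sometimes report something else, mostly with a low value. They report only what shows in the picture. A call takes as long as a camera call. They do not tell look-alikes from the thing itself.
- env.find_in(thing, picture): "at" ([column, row] in pixels, amid what is visible of it).
- env.silhouettes(thing, picture): "mask" (384x512 bool, what is visible of it) and "at" ([column, row] in pixels, amid what is visible of it).
- env.place_of(thing, picture): "at" ([column, row] in pixels: a listed point, or the origin of a listed thing).
The state is a dict: "t": time; "qpos": joint angles; "joint_vel": joint speeds; "joint_efforts": joint torques, N m; "tcp_pos": TCP position; "tcp_rot": TCP orientation; "wrist_force": force on the tool from outside, world axes, zero at the start; "ft_torque": the same for the moment, N m; "finger_gap": finger opening in m; "gripper_force": force on a finger pad.
Only numpy, scipy, OpenCV 4.12 (cv2) and the standard library are available. Lean on these libraries where they do the work, as an engineer would, in place of code of your own. Each camera call takes 0.05 s, during which the arm holds its last target. There are 200 camera calls.

TASK

Test the lathe's stop: press the red mushroom button on the yellow box all the way in until it latches, then turn it clockwise (seen from above) by pushing one of its ears sideways with a fingertip until it jumps back out. Then let it spring back and press the green button on the grey box fully in to make the lathe ready, and let it go. Do not grip the round head, pick anything up or force anything, do not press the white button, and leave the other things on the bench where they are.

Things in the scene. Friction and masses are not known exactly. Their poses are not given: they have to be found in the camera images.
- station: yellow stop box, fixed to the bench, 100 x 100 mm, its lid 58 mm above the bench (a black collar of 27 mm radius stands 4 mm higher), carrying the red mushroom stop at its centre. Origin at the centre of its underside, z up. Forcing it with more than 40 N damages it
- stop_top (a point): centre of the flat top of the red mushroom head, on its vertical axis; 101 mm above the bench when out. The head is 48 mm across and 21 mm tall, with a small white dot on top and two opposite straight red ears that reach out to 58 mm from the axis (each 14 mm wide and 14 mm tall; their undersides are 80 mm above the bench when out and about 71 mm when latched in). Head and ears rise, sink and turn together
- stop_ear (a point): point in the middle of the height and width of one ear, 45 mm out from the head's axis (14 mm below stop_top); the other ear is opposite
- stop_press (a joint): how far the head is pushed down, m: 0 out, 0.011 hard stop. A spring pushes it out with 4 N at the top and 8 N at the bottom, and snapping the latch takes about 8 N. Pushed beyond 0.0095 it latches and then rests at about 0.009 by itself
- stop_twist (a joint): turn of the head, rad, clockwise seen from above: 0 at rest, 0.9 hard stop. Latched in, the head jumps out once turned about 0.45 to 0.6; a weak spring (0.04 N m) turns it back to 0 within a second when let go. It does not turn the other way
- cap: the round red head without its ears, turning with them; origin on its vertical axis, 39 mm below its top. While turned it must not be held: no more than 10 N on it
- starter: grey starter box with an aluminium lid, fixed to the bench, 75 (x) x 130 (y) x 50 mm, with a green button at +y and a white one at -y, 70 mm apart, and a small amber lamp between them. Origin at the centre of its underside
- ready_top (a point): centre of the top of the green ready button, 30 mm across, 72 mm above the bench when out, in a black bezel 46 mm across that stands 62 mm above the bench; pressed straight down
- ready (a joint): how far the green button is pressed, m: 0 out, 0.006 fully in (about 5 N); springs back by itself
- jog (a joint): the same for the white jog button, which must be left alone
- bowl: turned wooden bowl, 130 mm across, 50 mm tall. Loose; leave alone. Origin at the centre of its underside
- blank: upright wooden cylinder (turning blank), 70 mm across, 75 mm tall. Loose; leave alone. Origin at the centre of its underside
- sander: cork sanding block with a rust-red sole, 77 x 36 x 25 mm. Loose; leave alone. Origin at the centre of its underside
- wax: amber wax jar with a brass-coloured lid, 60 mm across, 50 mm tall. Loose; leave alone. Origin at the centre of its underside
- mallet: rubber mallet with a wooden handle, 240 mm long, lying flat. Loose; leave alone. Origin at the middle of its length
- gouge: turning tool with a wooden handle, 240 mm long, lying flat. Loose; leave alone. Origin at the middle of its length
- pencils: blue pencil cup, 60 mm across, 80 mm tall, pencils up to 134 mm. Loose; leave alone. Origin at the centre of its underside
There are look-alikes about, which are no part of the job. There is more than one size of the station; the one meant has the size given above.

How it is judged:
On the way, in this order (a step that is already met when the one before it is completed fails the run):
1. the red head is pressed in and latched (value of joint stop_press above 0.0075 m and value of joint stop_twist below 0.3 rad), for 0.3 s.
2. the head is turned clockwise and has jumped out (value of joint stop_press below 0.003 m and value of joint stop_twist above 0.2 rad).
3. the green button is pressed in with the stop out (value of joint ready above 0.0048 m and value of joint stop_press below 0.003 m), for 0.05 s.
At the end, for the whole second after the job is handed in: The red head is out (within 2 mm) and turned back (within 0.15 rad), and the green and white buttons are out (within 1.5 mm) (value of joint stop_press below 0.002 m and value of joint stop_twist below 0.15 rad and value of joint each of ready, jog below 0.0015 m); the robot touches nothing.
It fails at once if the white button is pressed (over 2.5 mm) (value of joint jog above 0.0025 m).
It fails at once if the green button is pressed (over 3 mm) while the stop is latched in (value of joint ready above 0.003 m and value of joint stop_press above 0.006 m).
It fails at once if the round head itself is gripped (over 10 N) while it is turned (contact force between the fingers and cap above 10 N and value of joint stop_twist above 0.15 rad).
It fails at once if the yellow or the grey box, or anything on it, is forced (over 40 N) (contact force between the arm and station above 40 N or contact force between the arm and starter above 40 N).
It fails at once if a bystander is lifted, carried or pushed away (over 20 mm) (distance of any of bowl, blank, sander, wax, mallet, gouge, pencils from where it was at the start of the episode above 0.02 m).
It also fails if it takes over 54 s, if anything falls off the work surface, if the arm or the gripper's body presses on something with over 40 N, if the wrist force passes 120 N, or if a joint passes its speed limit or range.

## Working session

There is one attempt and no reset: what is moved stays moved. The work goes in short steps, Python scripts to look and compute and a tool call to move; the robot and the scene stay as the last step left them, time stands still between calls to the robot, and variables do not carry over. Pictures are saved under pics/ and viewed, at most 10 in all, crops included, and the job is handed in when it is done.

Besides the shell and the picture viewer there is one more tool, called after "Request:" by a JSON object that holds its "name" and its "arguments". arm_command: Moves the arm, as the interface text tells. Its arguments: {"type":"object","properties":{"motion":{"type":"array","items":{"type":"object","properties":{"offset":{"type":"array","items":{"type":"number"}},"rotation":{"type":"array","items":{"type":"number"}}}}},"fingers":{"type":"number"}},"required":["motion"]}

```bash
mkdir -p pics
cat > h.py <<'E'
import numpy as np, cv2
from scipy.spatial.transform import Rotation as R
from workcell import env
def world(p,u,v,z=None):
    """pixel -> world; depth from z_map, or intersect with plane z"""
    r=R.from_rotvec(np.ravel(p['rvec'])).as_matrix(); t=np.ravel(p['tvec'])
    d=np.array([(u-p['cx'])/p['fx'],(v-p['cy'])/p['fy'],1.])
    c=-r.T@t; dw=r.T@d
    s=p['z_map'][int(round(v)),int(round(u))] if z is None else (z-c[2])/dw[2]
    return c+s*dw
def save(p,n,crop=None,k=1):
    im=p['image'][:,:,::-1]
    if crop: im=im[crop[1]:crop[3],crop[0]:crop[2]]
    cv2.imwrite('pics/'+n,cv2.resize(im,None,fx=k,fy=k,interpolation=cv2.INTER_CUBIC))
E
python3 - <<'E'
from h import *
a=env.snapshot('top'); b=env.snapshot('scene')
im=np.hstack([a['image'],b['image']])[:,:,::-1]
cv2.imwrite('pics/a.png',cv2.resize(im,(800,300),interpolation=cv2.INTER_AREA))
for nm,p in(('top',a),('scene',b)):
  for th,z in(('stop_top',.101),('stop_ear',.087),('ready_top',.072),('station',0),('starter',0)):
    for d in env.place_of(th,p)[:4]: print(nm,th,round(d['score'],2),np.round(d['at']),world(p,*d['at'],z).round(3),world(p,*d['at']).round(3))
s=env.observe();print(s['t'],s['tcp_pos'],s['tcp_rot'],s['wrist_force'],s['finger_gap'])
E
```

```text
top stop_top 0.76 [326. 198.] [ 0.583 -0.189  0.101] [ 0.583 -0.19   0.099]
top stop_top 0.46 [249. 125.] [0.782 0.025 0.101] [0.803 0.028 0.016]
top stop_ear 0.78 [324. 220.] [ 0.524 -0.186  0.087] [ 0.526 -0.2   -0.001]
top stop_ear 0.62 [340. 288.] [ 0.341 -0.23   0.087] [ 0.347 -0.223  0.123]
top stop_ear 0.36 [322. 204.] [ 0.567 -0.18   0.087] [ 0.567 -0.179  0.099]
top ready_top 0.7 [249. 124.] [0.79  0.026 0.072] [0.808 0.029 0.001]
top ready_top 0.54 [187. 206.] [0.553 0.193 0.072] [0.553 0.193 0.072]
top ready_top 0.27 [336. 146.] [ 0.733 -0.22   0.072] [ 0.733 -0.22   0.072]
top station 0.86 [335. 263.] [ 0.4   -0.234  0.   ] [ 0.411 -0.21   0.13 ]
top station 0.6 [319. 205.] [ 0.569 -0.185  0.   ] [ 0.564 -0.173  0.084]
top station 0.34 [332. 145.] [ 0.75  -0.222  0.   ] [ 0.735 -0.209  0.073]
top starter 0.93 [203. 204.] [0.564 0.159 0.   ] [0.562 0.152 0.05 ]
scene stop_top 0.85 [221. 103.] [ 0.369 -0.251  0.101] [ 0.395 -0.231  0.129]
scene stop_top 0.6 [322. 213.] [0.571 0.191 0.101] [0.554 0.188 0.075]
scene stop_top 0.53 [196. 155.] [ 0.583 -0.188  0.101] [ 0.585 -0.187  0.103]
scene stop_ear 0.89 [204. 144.] [ 0.528 -0.201  0.087] [ 0.536 -0.195  0.097]
scene ready_top 0.61 [323. 216.] [0.557 0.191 0.072] [0.558 0.192 0.074]
scene station 0.73 [198. 176.] [ 0.58  -0.196 -0.   ] [ 0.617 -0.162  0.061]
scene station 0.56 [225. 135.] [ 0.395 -0.225  0.   ] [ 0.456 -0.18   0.077]
scene starter 0.9 [306. 228.] [0.569 0.159 0.   ] [0.593 0.165 0.04 ]
scene starter 0.48 [197. 164.] [ 0.544 -0.228  0.   ] [ 0.585 -0.189  0.065]
0.6 [ 0.23264635 -0.49836049  0.40474485] [3.06679509e+00 6.80609039e-01 8.20138698e-06] [-0.14501693  0.33245554  0.40301618] 0.09408792418877972
```

View pics/a.png

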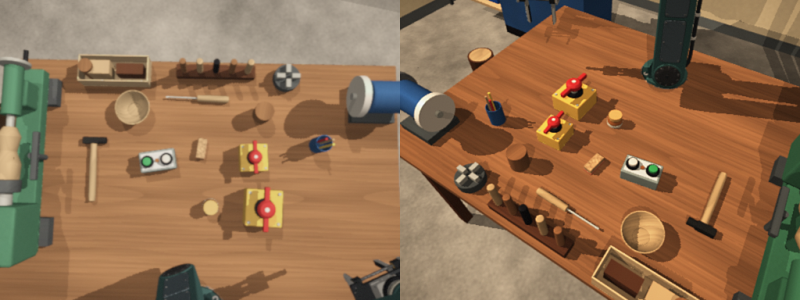

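The picture shows two yellow stop boxes in the top view. One is at about (326,200), with its head top at z≈0.10. The larger one is at about (339,268), with its top at z≈0.13. The 101 mm head and 100 mm box fit the one at (326,200). The green button is at (187,206). I'll confirm this with an enlarged crop and fit the geometry.

Run:
```python
from h import *
a=env.snapshot('top'); b=env.snapshot('scene')
A=cv2.resize(a['image'][170:310,280:380],(428,600),interpolation=cv2.INTER_CUBIC)
B=cv2.resize(b['image'][80:200,170:270-26],(370,600),interpolation=cv2.INTER_CUBIC)
cv2.imwrite('pics/b.png',np.hstack([A,B])[:,:,::-1])
def cloud(p):
    r=R.from_rotvec(np.ravel(p['rvec'])).as_matrix(); t=np.ravel(p['tvec'])
    v,u=np.mgrid[:384,:512]; z=p['z_map']
    c=np.stack([(u-p['cx'])/p['fx']*z,(v-p['cy'])/p['fy']*z,z],-1)
    return (c-t)@r
for nm,p in(('top',a),('scene',b)):
    W=cloud(p); hsv=cv2.cvtColor(p['image'],cv2.COLOR_RGB2HSV); h,s,v=[hsv[...,i].astype(int) for i in range(3)]
    red=((h<8)|(h>172))&(s>150)&(v>90); yel=(h>20)&(h<34)&(s>120)&(v>100); gr=(h>45)&(h<85)&(s>100)
    for c in((.583,-.189),(.395,-.231)):
        near=np.hypot(W[...,0]-c[0],W[...,1]-c[1])
        P=W[red&(near<.08)&(W[...,2]>.06)]
        print(nm,c,len(P),'red mean',P.mean(0).round(4),'zmax',np.percentile(P[:,2],[5,50,95]).round(4))
        E=P[np.hypot(*(P[:,:2]-c).T)>.03]; d=E[:,:2]-c
        print('  ear dirs',np.degrees(np.arctan2(d[:,1],d[:,0])).round()[::max(1,len(d)//24)], 'rmax',np.hypot(*d.T).max().round(3))
        hd=P[P[:,2]>np.percentile(P[:,2],95)-.006]; print('  head',hd.mean(0).round(4),len(hd))
        Y=W[yel&(near<.09)&(W[...,2]>.05)&(W[...,2]<.11)]; rc=cv2.minAreaRect(Y[:,:2].astype(np.float32)*1000); print('  lid',np.round(rc[0],1),np.round(rc[1],1),rc[2],np.median(Y[:,2]).round(4))
    G=W[gr&(np.hypot(W[...,0]-.553,W[...,1]-.192)<.03)&(W[...,2]>.062)]; print(' green',len(G),G.mean(0).round(4),(G.max(0)-G.min(0)).round(3))
r=R.from_rotvec(env.observe()['tcp_rot']).as_matrix();print(r.round(3))
```

```text
top (0.583, -0.189) 293 red mean [ 0.5758 -0.1902  0.0957] zmax [0.09   0.0955 0.1016]
  ear dirs [   5.   -5.    3.   -8.   -1.    7.   -5.    4.    3.    3.    3. -166.
 -176. -162. -173. -173. -179. -166. -170. -174. -178. -168. -172. -176.
  179. -174. -178. -170. -176.] rmax 0.063
  head [ 0.5769 -0.1914  0.0988] 145
  lid [ 577.3 -192.7] [98.3 99.2] 3.1368720531463623 0.0572
top (0.395, -0.231) 586 red mean [ 0.399  -0.224   0.1247] zmax [0.1182 0.1245 0.1315]
  ear dirs [  5.   6.  -3.   2.   4.   8.  11.  -4.  -0.  11.  -1.  -5.  38.  48.
  72.  91. 110. 168. 166. 164. 163. 178. 176. 167. 173. 168. 178.] rmax 0.079
  head [ 0.3988 -0.2249  0.1288] 255
  lid [ 398.9 -227.5] [128.3 128.5] 87.65325164794922 0.0743
 green 96 [0.5524 0.1935 0.0705] [0.031 0.03  0.015]
scene (0.583, -0.189) 275 red mean [ 0.582  -0.1887  0.0957] zmax [0.0872 0.096  0.1018]
  ear dirs [-169. -177. -174. -165. -177. -169. -177.  179. -174.  179. -170.  180.
 -163. -176.  179.  179.  178.   -6.   -4.    5.   -1.    7.   -1.    5.
   -2.    7.   -0.    6.   -1.    7.    5.] rmax 0.062
  head [ 0.5789 -0.1891  0.099 ] 145
  lid [ 579.1 -193.5] [97.6 94.8] 3.1751868724823 0.0583
scene (0.395, -0.231) 388 red mean [ 0.4061 -0.2217  0.1244] zmax [0.114  0.1242 0.1322]
  ear dirs [179. 177. 172. 167. 165. 164. 159. 162.  -5.  64.  20.  81.  31.  79.
  31.  -2.  31.  -3.  26.   4.  45.  -3.  -5.   0.   6.   3.] rmax 0.079
  head [ 0.402  -0.2233  0.1301] 150
  lid [ 399.2 -228. ] [124.8 126.8] 87.33488464355469 0.0757
 green 108 [0.5555 0.1933 0.0708] [0.031 0.031 0.014]
[[ 0.906  0.423  0.   ]
 [ 0.423 -0.906 -0.   ]
 [-0.     0.    -1.   ]]
```

View pics/b.png

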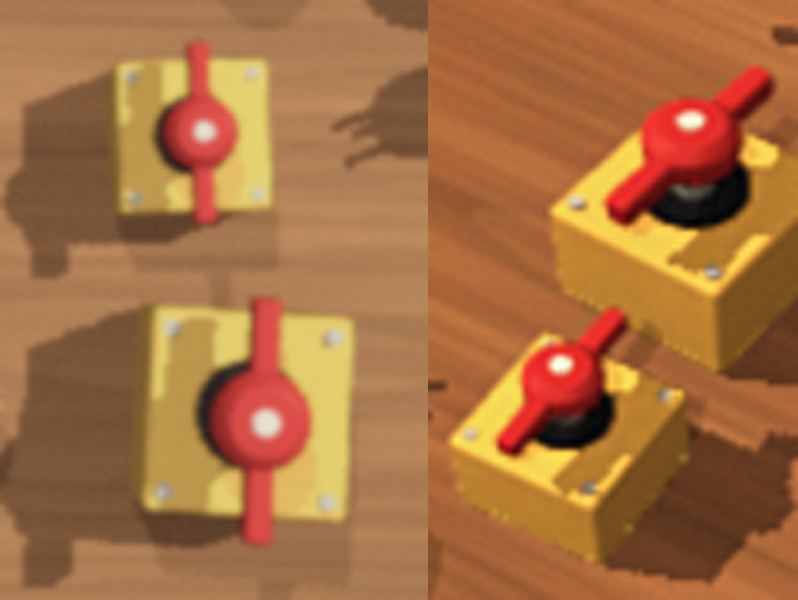

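The left crop confirms the choice. The smaller box (upper, lid measured at 98×99 mm, z≈0.058) is the station meant, and the other one is 128 mm wide. Its axis is at about (0.578, −0.190), with the ears along ±x turned about 3°. Next I close the fingers and move above the head.

Request:
{"name": "arm_command", "arguments": {"motion": [{"offset":[37,-11,4.5],"rotation":[0,0,2]},{"offset":[74,-22,9],"rotation":[0,0,4]},{"offset":[111,-33,13.5],"rotation":[0,0,6]},{"offset":[148,-44,18],"rotation":[0,0,8]},{"offset":[185,-55,22.5],"rotation":[0,0,10]},{"offset":[222,-66,27],"rotation":[0,0,12]},{"offset":[259,-77,31.5],"rotation":[0,0,14]},{"offset":[296,-88,36],"rotation":[0,0,16]}], "fingers": 0}}

```text
t: 1.37
tcp_pos: [0.4648, -0.2918, 0.3687]
tcp_rot: [3.132, 0.244, 0.001]
wrist_force: [0.2, -0.4, 0.2]
finger_gap: 0.044
gripper_force: 0.0
```

```bash
cat > go.py <<'E'
from h import *
import sys
def rel(target,yaw):
    """offset (mm) and z turn (deg) in tool axes to bring the TCP to target, tool down, x axis at yaw deg"""
    s=env.observe(); r=R.from_rotvec(s['tcp_rot'])
    Y=np.radians(yaw); g=R.from_matrix(np.array([[np.cos(Y),np.sin(Y),0],[np.sin(Y),-np.cos(Y),0],[0,0,-1]]))
    print('t',s['t'],'tcp',s['tcp_pos'].round(4),'F',np.round(s['wrist_force'],2),'gap',round(s['finger_gap'],4))
    print('offset',(r.inv().apply(np.array(target)-s['tcp_pos'])*1000).round(1),'rot',np.degrees((r.inv()*g).as_rotvec()).round(1))
if __name__=='__main__':
    v=list(map(float,sys.argv[1:])); rel(v[:3],v[3])
E
python3 go.py .578 -.190 .35 3
```

```text
t 1.3667 tcp [ 0.4648 -0.2918  0.3687] F [ 0.17 -0.42  0.17] gap 0.044
offset [127.7 -83.1  18.7] rot [ 0.  -0.   5.9]
```

Request:
{"name": "arm_command", "arguments": {"motion": [{"offset":[30,-20,5],"rotation":[0,0,2]},{"offset":[60,-40,9],"rotation":[0,0,4]},{"offset":[95,-62,14],"rotation":[0,0,6]},{"offset":[127,-83,18],"rotation":[0,0,6]},{"offset":[127,-83,18],"rotation":[0,0,6]},{"offset":[127,-83,18],"rotation":[0,0,6]}], "fingers": 0}}

```text
t: 1.87
tcp_pos: [0.5771, -0.1899, 0.3497]
tcp_rot: [-3.14, -0.089, 0.003]
wrist_force: [-0.4, -0.0, -0.1]
finger_gap: 0.0041
gripper_force: 0.0
```

```bash
python3 go.py .578 -.190 .35 3
python3 - <<'E'
from h import *
w=env.snapshot('wrist'); save(w,'c.png')
for th,z in(('stop_top',.101),('stop_ear',.087)):
    for d in env.place_of(th,w)[:3]: print(th,round(d['score'],2),np.round(d['at']),world(w,*d['at'],z).round(4))
E
```

```text
t 1.8667 tcp [ 0.5771 -0.1899  0.3497] F [-0.37 -0.03 -0.08] gap 0.0041
offset [ 0.9  0.1 -0.3] rot [-0.   0.1  0.2]
stop_ear 0.61 [261. 245.] [ 0.5355 -0.1975  0.087 ]
```

View pics/c.png

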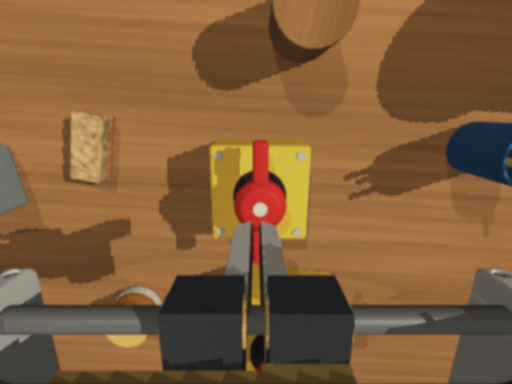

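The wrist picture shows the head with its white dot at (260,210), the far ear from there up to (261,142), and the shut fingertips just in front at about (257,226). I'll convert the dot and ear tip to world positions.

Run:
```python
from h import *
w=env.snapshot('wrist')
print(world(w,260,210,.101).round(4), 'eartip',world(w,261,142,.094).round(4),'ear root',world(w,260.5,175,.094).round(4),world(w,260,210).round(4))
hsv=cv2.cvtColor(w['image'],cv2.COLOR_RGB2HSV).astype(int)
red=((hsv[...,0]<8)|(hsv[...,0]>172))&(hsv[...,1]>150)&(hsv[...,2]>90)
for v in(145,155,165,195,205,215):
    u=np.where(red[v,220:300])[0]+220; print(v,world(w,u.min(),v,.094).round(4),world(w,u.max(),v,.094).round(4))
r=R.from_rotvec(np.ravel(w['rvec'])).as_matrix();t=np.ravel(w['tvec'])
s=env.observe(); tip=s['tcp_pos']+[0,0,-.199]; c=r@tip+t; print('tip px',c[0]/c[2]*w['fx']+w['cx'],c[1]/c[2]*w['fy']+w['cy'])
```

```text
[ 0.5743 -0.1966  0.101 ] eartip [ 0.6325 -0.1943  0.094 ] ear root [ 0.6041 -0.1955  0.094 ] [ 0.5749 -0.1965  0.1026]
145 [ 0.6296 -0.1852  0.094 ] [ 0.6302 -0.197   0.094 ]
155 [ 0.6211 -0.1855  0.094 ] [ 0.6217 -0.1966  0.094 ]
165 [ 0.6125 -0.1859  0.094 ] [ 0.613  -0.1971  0.094 ]
195 [ 0.5847 -0.1712  0.094 ] [ 0.5869 -0.2147  0.094 ]
205 [ 0.5753 -0.1714  0.094 ] [ 0.5775 -0.2154  0.094 ]
215 [ 0.5658 -0.1744  0.094 ] [ 0.5678 -0.2134  0.094 ]
tip px 255.74307171429547 233.42005485838934
```

The axis comes out at about (0.5765, −0.193), with the ear line at about 2.5°. I go down to just above the head, then press in small steps.

Request:
{"name": "arm_command", "arguments": {"motion": [{"offset":[0,3,20],"rotation":[0,0,0]},{"offset":[0,3,40],"rotation":[0,0,0]},{"offset":[0,3,47],"rotation":[0,0,0]},{"offset":[0,3,50],"rotation":[0,0,0]},{"offset":[0,3,52],"rotation":[0,0,0]},{"offset":[0,3,54],"rotation":[0,0,0]},{"offset":[0,3,55],"rotation":[0,0,0]},{"offset":[0,3,55],"rotation":[0,0,0]}]}}

```text
t: 2.73
tcp_pos: [0.576, -0.195, 0.2977]
tcp_rot: [3.138, 0.082, 0.002]
wrist_force: [-3.9, -0.9, 5.0]
finger_gap: 0.0001
gripper_force: 2.4
```

Request:
{"name": "arm_command", "arguments": {"motion": [{"offset":[0,0,2],"rotation":[0,0,0]},{"offset":[0,0,4],"rotation":[0,0,0]},{"offset":[0,0,6],"rotation":[0,0,0]},{"offset":[0,0,8],"rotation":[0,0,0]},{"offset":[0,0,9],"rotation":[0,0,0]},{"offset":[0,0,10],"rotation":[0,0,0]},{"offset":[0,0,10],"rotation":[0,0,0]}]}}

```text
t: 3.32
tcp_pos: [0.5763, -0.195, 0.2894]
tcp_rot: [3.137, 0.083, 0.005]
wrist_force: [-4.5, -1.0, 9.1]
finger_gap: 0.0002
gripper_force: 4.7
```

Request:
{"name": "arm_command", "arguments": {"motion": [{"offset":[0,0,1],"rotation":[0,0,0]},{"offset":[0,0,2],"rotation":[0,0,0]},{"offset":[0,0,3],"rotation":[0,0,0]},{"offset":[0,0,3],"rotation":[0,0,0]},{"offset":[0,0,3],"rotation":[0,0,0]}]}}

```text
t: 3.73
tcp_pos: [0.5762, -0.195, 0.2892]
tcp_rot: [3.137, 0.083, 0.007]
wrist_force: [-8.2, 1.3, 17.9]
finger_gap: 0.0008
gripper_force: 9.0
```

Hard stop reached: the force jumped with no further travel. I lift off and check the latch.

Request:
{"name": "arm_command", "arguments": {"motion": [{"offset":[0,0,-10],"rotation":[0,0,0]},{"offset":[0,0,-30],"rotation":[0,0,0]},{"offset":[0,0,-50],"rotation":[0,0,0]},{"offset":[0,0,-60],"rotation":[0,0,0]},{"offset":[0,0,-60],"rotation":[0,0,0]},{"offset":[0,0,-60],"rotation":[0,0,0]}]}}

```text
t: 4.23
tcp_pos: [0.5764, -0.1945, 0.3433]
tcp_rot: [3.14, 0.083, 0.003]
wrist_force: [-0.8, 0.1, -0.3]
finger_gap: 0.0004
gripper_force: 0.0
```

```bash
cat > look.py <<'E'
from h import *
w=env.snapshot('wrist'); hsv=cv2.cvtColor(w['image'],cv2.COLOR_RGB2HSV).astype(int)
red=((hsv[...,0]<8)|(hsv[...,0]>172))&(hsv[...,1]>150)&(hsv[...,2]>90)
r=R.from_rotvec(np.ravel(w['rvec'])).as_matrix(); t=np.ravel(w['tvec'])
v,u=np.where(red&(w['z_map']>0)); z=w['z_map'][v,u]
W=(np.stack([(u-w['cx'])/w['fx']*z,(v-w['cy'])/w['fy']*z,z],1)-t)@r
d=W-[.5765,-.193,0]; rho=np.hypot(d[:,0],d[:,1]); W=W[rho<.065];d=d[rho<.065];rho=rho[rho<.065]
print('head top',np.percentile(W[rho<.015][:,2],[10,50,90]).round(4))
E=W[(rho>.03)&(W[:,2]>.07)&(d[:,0]>.01)]; print('ear top',np.median(E[:,2]).round(4),'mean',E.mean(0).round(4),'fit',np.polyfit(E[:,0]-.5765,E[:,1],1).round(4),'ends',E[:,0].min().round(4),E[:,0].max().round(4))
E
python3 look.py; python3 go.py .6215 -.155 .31 3
```

```text
head top [0.0923 0.0932 0.094 ]
ear top 0.0866 mean [ 0.6212 -0.1915  0.0866] fit [ 0.059  -0.1941] ends 0.6061 0.6355
t 4.2833 tcp [ 0.5762 -0.1944  0.3419] F [-0.79  0.59  0.16] gap 0.0006
offset [ 47.3 -37.   31.9] rot [-0.  0.  0.]
```

The latch holds: the head top now reads 9 mm lower. I move the fingertip to the +y side of the far ear and down to z≈0.070.

Request:
{"name": "arm_command", "arguments": {"motion": [{"offset":[24,-19,0],"rotation":[0,0,0]},{"offset":[47,-37,0],"rotation":[0,0,0]},{"offset":[47,-37,25],"rotation":[0,0,0]},{"offset":[47,-37,50],"rotation":[0,0,0]},{"offset":[47,-37,65],"rotation":[0,0,0]},{"offset":[47,-37,72],"rotation":[0,0,0]},{"offset":[47,-37,72],"rotation":[0,0,0]},{"offset":[47,-37,72],"rotation":[0,0,0]}]}}

```text
t: 4.95
tcp_pos: [0.6211, -0.1551, 0.2699]
tcp_rot: [-3.14, -0.083, 0.002]
wrist_force: [0.1, 0.2, 0.6]
finger_gap: 0.0003
gripper_force: 0.0
```

```bash
python3 go.py .6215 -.172 .269 3
python3 - <<'E'
from h import *
w=env.snapshot('wrist'); save(w,'d.png',(130,100,390,320),2.5)
# tool-frame path: rotate about head axis from contact pose, clockwise by a deg
s=env.observe(); r=R.from_rotvec(s['tcp_rot']); c=np.array([.5765,-.1935]); p0=np.array([.6215,-.172])
for a in(5,10,15,20,25,30,35,40):
    q=np.radians(-a); M=np.array([[np.cos(q),-np.sin(q)],[np.sin(q),np.cos(q)]])
    d=M@(p0-c)+c-p0
    print(a,(r.inv().apply([d[0],d[1],0])*1000).round(1))
E
```

```text
t 4.95 tcp [ 0.6211 -0.1551  0.2699] F [0.07 0.15 0.62] gap 0.0003
offset [-0.5 16.9  0.9] rot [-0.   0.1  0. ]
5 [1.5 4.1 0. ]
10 [2.6 8.3 0. ]
15 [ 3.4 12.6  0. ]
20 [ 3.8 16.9  0. ]
25 [ 3.8 21.3  0. ]
30 [ 3.4 25.6  0. ]
35 [ 2.6 29.9  0. ]
40 [ 1.5 34.1  0. ]
```

View pics/d.png

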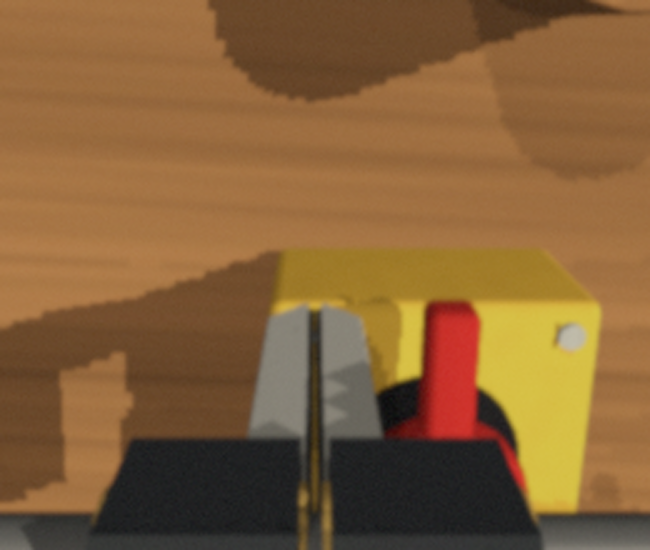

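The crop shows the fingertips at (315,310), left of (+y side of) the far ear at (450,370), standing clear over the lid. I close in and then follow the arc clockwise.

Request:
{"name": "arm_command", "arguments": {"motion": [{"offset":[0,10,0],"rotation":[0,0,0]},{"offset":[0,17,0],"rotation":[0,0,0]},{"offset":[1.5,21,0],"rotation":[0,0,5]},{"offset":[2.5,25.5,0],"rotation":[0,0,10]},{"offset":[3.5,29.5,0],"rotation":[0,0,15]},{"offset":[4,34,0],"rotation":[0,0,20]},{"offset":[4,38,0],"rotation":[0,0,25]},{"offset":[4,38,0],"rotation":[0,0,25]}]}}

```text
t: 5.67
tcp_pos: [0.6274, -0.1944, 0.2719]
tcp_rot: [3.082, -0.603, 0.004]
wrist_force: [-0.2, 0.4, 1.0]
finger_gap: 0.0007
gripper_force: 0.3
```

```bash
python3 go.py .6215 -.172 .269 3
python3 - <<'E'
from h import *
w=env.snapshot('wrist'); save(w,'e.png',(130,100,390,320),2.5)
E
```

```text
t 5.6667 tcp [ 0.6274 -0.1944  0.2719] F [-0.25  0.36  1.03] gap 0.0007
offset [-13.9 -18.6   2.9] rot [  0.   -0.1 -25.1]
```

View pics/e.png

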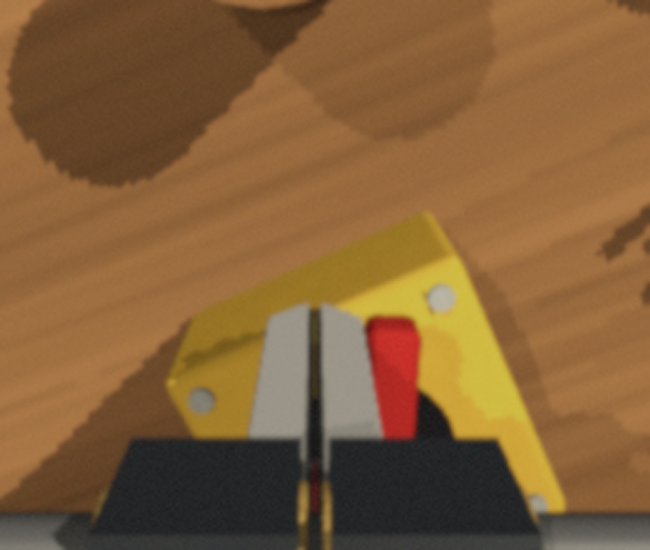

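The finger is in contact with the ear, now at (395,370) in the crop, and the head has turned about 25°. I continue the arc past the release angle.

Request:
{"name": "arm_command", "arguments": {"motion": [{"offset":[1,2.5,0],"rotation":[0,0,3]},{"offset":[2,5,0],"rotation":[0,0,6]},{"offset":[2.5,7.5,0],"rotation":[0,0,9]},{"offset":[3,10,0],"rotation":[0,0,12]},{"offset":[3.5,12.5,0],"rotation":[0,0,15]},{"offset":[3.5,12.5,0],"rotation":[0,0,15]},{"offset":[3.5,12.5,0],"rotation":[0,0,15]}]}}

```text
t: 6.3
tcp_pos: [0.6259, -0.2059, 0.2714]
tcp_rot: [-2.981, 0.993, -0.002]
wrist_force: [0.3, 0.5, 1.0]
finger_gap: 0.0004
gripper_force: 0.3
```

Run:
```python
from h import *
s=env.observe(); print(s['tcp_pos'].round(4),np.round(s['wrist_force'],2))
for n in('wrist','top','scene'):
    w=env.snapshot(n); hsv=cv2.cvtColor(w['image'],cv2.COLOR_RGB2HSV).astype(int)
    if n=='wrist': a=w['image'][100:320,130:390]
    red=((hsv[...,0]<8)|(hsv[...,0]>172))&(hsv[...,1]>150)&(hsv[...,2]>90)
    r=R.from_rotvec(np.ravel(w['rvec'])).as_matrix(); t=np.ravel(w['tvec'])
    v,u=np.where(red&(w['z_map']>0)); z=w['z_map'][v,u]
    W=(np.stack([(u-w['cx'])/w['fx']*z,(v-w['cy'])/w['fy']*z,z],1)-t)@r
    d=W-[.5765,-.193,0]; rho=np.hypot(d[:,0],d[:,1])
    print(n,'head z',np.sort(W[rho<.02][:,2])[-5:].round(4)); e=(rho>.032)&(rho<.06)&(W[:,2]>.06)
    print(' ears',e.sum(),np.median(W[e][:,2]).round(4),np.degrees(np.arctan2(d[e][:,1],d[e][:,0])).round()[::8])
```

```text
[ 0.6259 -0.2059  0.2714] [0.34 0.54 0.96]
wrist head z [0.0625 0.0627]
 ears 752 0.0949 [-32. -37. -32. -37. -31. -35. -40. -33. -38. -32. -36. -41. -34. -39.
 -32. -37. -31. -36. -40. -33. -38. -31. -36. -41. -33. -38. -30. -36.
 -40. -34. -39. -32. -37. -42. -35. -40. -33. -38. -31. -36. -42. -35.
 -41. -33. -39. -32. -38. -44. -36. -42. -36. -41. -35. -41. -35. -41.
 -35. -41. -35. -41. -35. -41. -35. -41. -34. -41. -34. -41. -34. -41.
 -34. -41. -34. -41. -34. -41. -35. -42. -36. -44. -37. -44. -38. -46.
 -39. -47. -41. -35. -43. -37. -45. -39. -49. -43.]
top head z [0.1029 0.1033 0.1758 0.179  0.1812]
 ears 0 nan []
scene head z [0.1022 0.1023 0.1025 0.1029 0.1034]
 ears 46 0.093 [150. 147. 140. 136. 137. 136.]
  return _methods._mean(a, axis=axis, dtype=dtype,
  ret = ret.dtype.type(ret / rcount)
```

The head is out: its top reads 0.102 and it has turned about 38°. I back away on the +y side, lift, and head for the green button.

```bash
python3 go.py .625 -.145 .271 3;  python3 go.py .625 -.145 .340 3
```

```text
t 6.45 tcp [ 0.6259 -0.2056  0.271 ] F [ 0.85 -0.17  0.67] gap 0.0004
offset [-37.1 -48.   -0. ] rot [  0.   -0.  -39.9]
t 6.45 tcp [ 0.6259 -0.2056  0.271 ] F [ 0.85 -0.17  0.67] gap 0.0004
offset [-37. -48. -69.] rot [  0.   -0.  -39.9]
```

Request:
{"name": "arm_command", "arguments": {"motion": [{"offset":[-8,-10,0],"rotation":[0,0,-7]},{"offset":[-16,-20,0],"rotation":[0,0,-14]},{"offset":[-24,-31,0],"rotation":[0,0,-21]},{"offset":[-31,-40,0],"rotation":[0,0,-28]},{"offset":[-37,-48,0],"rotation":[0,0,-35]},{"offset":[-37,-48,-30],"rotation":[0,0,-40]},{"offset":[-37,-48,-69],"rotation":[0,0,-40]},{"offset":[-37,-48,-69],"rotation":[0,0,-40]}]}}

```text
t: 7.12
tcp_pos: [0.6261, -0.1451, 0.3486]
tcp_rot: [3.135, 0.085, 0.02]
wrist_force: [-0.0, -0.2, 2.6]
finger_gap: 0.0002
gripper_force: 0.0
```

```bash
python3 look.py; python3 go.py .555 .150 .34 3
```

```text
head top [0.1007 0.1015 0.1023]
ear top 0.0949 mean [ 0.6209 -0.1904  0.0947] fit [ 0.0394 -0.1921] ends 0.6058 0.6357
t 7.1667 tcp [ 0.6259 -0.1451  0.3459] F [-0.8  -0.09 -0.1 ] gap 0.0003
offset [ -54.8 -298.6    4. ] rot [ 0.3 -0.6  0.1]
```

The head is out and turned back. Now to the green button at (0.554, 0.193).

Request:
{"name": "arm_command", "arguments": {"motion": [{"offset":[-6,-38,0],"rotation":[0,0,0]},{"offset":[-12,-76,0],"rotation":[0,0,0]},{"offset":[-18,-114,0],"rotation":[0,0,0]},{"offset":[-24,-152,0],"rotation":[0,0,0]},{"offset":[-30,-190,0],"rotation":[0,0,0]},{"offset":[-36,-228,0],"rotation":[0,0,0]},{"offset":[-42,-266,0],"rotation":[0,0,0]},{"offset":[-48,-304,0],"rotation":[0,0,0]}]}}

```text
t: 7.83
tcp_pos: [0.5601, 0.1575, 0.3387]
tcp_rot: [3.14, 0.084, -0.002]
wrist_force: [-0.6, 0.0, 0.1]
finger_gap: 0.0004
gripper_force: 0.0
```

Request:
{"name": "arm_command", "arguments": {"motion": [{"offset":[-6,-38,0],"rotation":[0,0,0]},{"offset":[-6,-38,0],"rotation":[0,0,0]},{"offset":[-6,-38,0],"rotation":[0,0,0]},{"offset":[-6,-38,0],"rotation":[0,0,0]}]}}

```text
t: 8.17
tcp_pos: [0.553, 0.1934, 0.3388]
tcp_rot: [3.139, 0.084, -0.002]
wrist_force: [0.7, 0.4, 0.1]
finger_gap: 0.0009
gripper_force: 0.0
```

```bash
python3 - <<'E'
from h import *
w=env.snapshot('wrist'); save(w,'f.png')
hsv=cv2.cvtColor(w['image'],cv2.COLOR_RGB2HSV).astype(int)
g=((hsv[...,0]>45)&(hsv[...,0]<85)&(hsv[...,1]>100)).astype(np.uint8)
n,l,st,ce=cv2.connectedComponentsWithStats(g)
for i in range(1,n):
    if st[i,4]>150: print(st[i],world(w,*ce[i],.072).round(4),world(w,st[i,0],ce[i][1],.072).round(4),world(w,st[i,0]+st[i,2],ce[i][1],.072).round(4),world(w,ce[i][0],st[i,1],.072).round(4))
for d in env.place_of('ready_top',w)[:3]: print(round(d['score'],2),np.round(d['at']),world(w,*d['at'],.072).round(4))
E
python3 go.py .554 .1935 .34 3
```

```text
[239 184  34  34 899] [0.5546 0.1926 0.072 ] [0.5538 0.2085 0.072 ] [0.5554 0.1769 0.072 ] [0.5705 0.1935 0.072 ]
0.97 [256. 202.] [0.5536 0.1924 0.072 ]
t 8.2667 tcp [0.5534 0.1923 0.3391] F [ 0.19 -0.23  0.54] gap 0.0005
offset [ 0.7 -1.1 -0.9] rot [ 0.   0.  -0.1]
```

View pics/f.png

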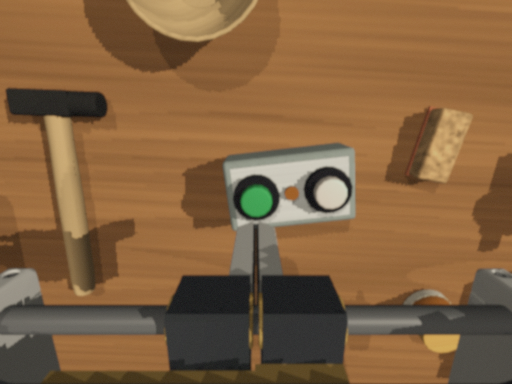

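The wrist picture shows the green button at (256,201), in line with the fingertips, and the white one at (330,190), well clear. The tip sits over the green button's centre, so I press straight down.

Request:
{"name": "arm_command", "arguments": {"motion": [{"offset":[0,0,30],"rotation":[0,0,0]},{"offset":[0,0,55],"rotation":[0,0,0]},{"offset":[0,0,65],"rotation":[0,0,0]},{"offset":[0,0,69],"rotation":[0,0,0]},{"offset":[0,0,72],"rotation":[0,0,0]},{"offset":[0,0,75],"rotation":[0,0,0]},{"offset":[0,0,76],"rotation":[0,0,0]},{"offset":[0,0,76],"rotation":[0,0,0]}]}}

```text
t: 8.93
tcp_pos: [0.5535, 0.1931, 0.2657]
tcp_rot: [3.14, 0.082, 0.004]
wrist_force: [-2.4, -2.6, 4.3]
finger_gap: 0.0002
gripper_force: 2.3
```

Tip at 0.0667 with 4.3 N, so it's nearly in. I press a few mm more until the hard stop shows.

Request:
{"name": "arm_command", "arguments": {"motion": [{"offset":[0,0,1],"rotation":[0,0,0]},{"offset":[0,0,2],"rotation":[0,0,0]},{"offset":[0,0,3],"rotation":[0,0,0]},{"offset":[0,0,4],"rotation":[0,0,0]},{"offset":[0,0,4],"rotation":[0,0,0]},{"offset":[0,0,4],"rotation":[0,0,0]}]}}

```text
t: 9.43
tcp_pos: [0.5534, 0.1933, 0.2653]
tcp_rot: [3.14, 0.083, 0.007]
wrist_force: [-6.0, -4.9, 16.4]
finger_gap: 0.0
gripper_force: 8.2
```

Hard stop: the force rose to 16 N with no further travel. I release and lift clear.

Request:
{"name": "arm_command", "arguments": {"motion": [{"offset":[0,0,-10],"rotation":[0,0,0]},{"offset":[0,0,-40],"rotation":[0,0,0]},{"offset":[0,0,-70],"rotation":[0,0,0]},{"offset":[0,0,-100],"rotation":[0,0,0]},{"offset":[0,0,-100],"rotation":[0,0,0]},{"offset":[0,0,-100],"rotation":[0,0,0]},{"offset":[0,0,-100],"rotation":[0,0,0]}]}}

```text
t: 10.02
tcp_pos: [0.5531, 0.1937, 0.3593]
tcp_rot: [-3.14, -0.083, -0.001]
wrist_force: [-0.0, 0.4, -1.2]
finger_gap: 0.0005
gripper_force: 0.0
```

Run:
```python
from h import *
w=env.snapshot('wrist'); d=env.place_of('ready_top',w)[0]; print('green',world(w,*d['at']).round(4))
b=env.snapshot('scene'); d=[x for x in env.place_of('stop_top',b)]
for x in d: print('stop',world(b,*x['at']).round(4))
print(env.observe()['wrist_force'])
print(env.close_job())
```

```text
green [0.5576 0.1906 0.0738]
stop [ 0.3871 -0.2395  0.1313]
[0.43307186 1.32733497 0.15582142]
the job is handed in; nothing more can be done
None
```

The job is handed in, with no verdict returned: the stop was pressed in and latched, turned clockwise until it jumped out, and sprang back, then the green button was pressed fully in and released, and the arm was lifted clear.

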